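# Push a used coffee capsule past the sprung flap of a collecting caddy

### The arm

A 7-joint arm with a two-finger parallel gripper is mounted at the origin on the work surface. World frame = base frame: x ahead of the robot, y to its left, z up, the work surface at z = 0. Lengths are in m, angles in rad, forces in N, time in s.
With the tool pointing down it reaches from about 0.4 to 0.875 m from the base axis. Payload 19.3 kg.
Tool frame: the origin (TCP) lies at the very end of the fingers, on their centre line; the grasp point (between the pads) lies 19 mm behind it; z points along the fingers, y is the direction in which the jaws open and shut (so a half turn about z gives the same grasp; the last joint's range is limited). The gripper opens to 85 mm and grips with 20 to 120 N. Pads are 22 mm wide; open, the fingers measure 114 mm over their backs; the gripper's body (76 mm by 85 mm) begins 54 mm behind the grasp point. The pads swing forward as they close: fully open they stand 13 mm farther back than shut.
Start: joints at [1.188, 0.521, -0.036, 1.599, 0.021, 1.021, -0.113], TCP at [0.192, -0.595, 0.192] pointing down, gripper open.
Joint ranges: [-2.91, 2.91], [-0.3, 2.13], [-1.5, 1.42], [0.17, 2.43], [-1.26, 4.41], [0.16, 1.93], [-2.52, 2.52]. Speed limits (rad/s): [1.89, 1.89, 2.39, 2.39, 3.01, 3.01, 3.01].

### API

Orientations are given as [roll, pitch, yaw] about the fixed x, y, z axes, in that order (R = Rz(yaw) Ry(pitch) Rx(roll)).
In Python, from workcell import bot gives the robot as it stands.
- The arm moves only by the tool carry_out, never from a script. Its argument "targets" is a list of rows, each a list of 7 numbers: the shift along the tool's x, y, z in mm, then the turn, a rotation vector about the tool's x, y, z in units of 6 degrees (1.0 is 6 degrees), then the closure in counts, from 0 (fully open) to 255 (shut). A call has 1 to 5 rows; each row shifts and turns the commanded pose from where the row before left it, along the tool's axes as they then stand; what a row does not reach is not made up. A row lasts 1/12 s, in which the tool goes at most 41.7 mm and 7.16 degrees, less where a joint would pass 70% of its speed; a pose out of reach is approached as far as the arm can. A call is refused whole if a number of a shift passes 41.7 or a number of a turn 1, either way. A call with a gripper value outside its range is refused whole. The fingers move at their own pace and stop on an object; "force" is the grip in N (left out, the last holds). Time passes only in rows, so rows that do not move let the fingers close. It gives the time, the measured TCP pose, the force and the opening at its end, in the units of the state.
- bot.observe(): the state, without advancing time (a new reading comes with each control period).
- bot.grab_frame(name): name is "side" or "top"; returns a dict with "color" (420x560x3 uint8, red, green, blue), "z_map" (420x560 float32, m along the optical axis (not along the pixel's ray), 0 where there is no reading), "K" (3x3 intrinsics, pixels), "cam_to_world" (4x4, takes a point from camera to world coordinates). Camera axes: x right, y down, z forward; pixel columns grow to the right and rows downward; lengths in m; the calibration is good to about 2 mm. A picture is of the moment at which its call begins.
- bot.job_done(): hands the job in, once; it reports no verdict.
The state is a dict: "clock": time; "qpos": joint angles; "qd": joint speeds; "joint_efforts": joint torques, N m; "position": TCP position; "tool_rot": TCP orientation; "force": force on the tool from outside, world axes, zero at the start; "moment": the same for the moment, N m; "grip_width": finger opening in m.
Only numpy, scipy, OpenCV 4.12 (cv2) and the standard library are available. Lean on these libraries where they do the work, as an engineer would, in place of code of your own. Each camera call takes 0.05 s, during which the arm holds its last target. There are 200 camera calls.

### The job

With one finger press down the long raised press bar to swing the caddy's self-closing flap well open, and while that finger keeps it open, push the used coffee capsule along the caddy's top shelf with the other finger until it drops through the opening into the box. Then come away so that the flap shuts by itself. Only nudge the capsule: do not pinch it, lift it, shove it hard or put it on the closed flap, and leave everything else on the counter and on the caddy where it stands.

Things in the scene. Friction and masses are not known exactly. Their poses are not given: they have to be found in the camera images.
- caddy: Fixed grey box, flat white top, 150 mm high; position and yaw vary. Origin at counter level; x points away from the robot at yaw 0, y left, z up. In its frame (mm, used in all entries) it spans x -122..100, y -125..100, top at z 150. The capsule's shelf is the front right of the top: x -122..0, y -125..6. Hollow, inner floor at z 6; a fixed strip of top y -125..-65 runs right of the opening.
- opening_edge (a point): Middle of the opening's near edge, where the shelf ends: caddy x 0, y -30, z 150 mm. The opening, covered by the shut flap, runs from here to x 87, between y -65 and y 6 mm.
- flap (a joint): Flap angle, rad: 0 shut, stop at 1.1, grows as it swings down into the box; a spring shuts it. Flush L-shaped 4 mm steel plate hinged along the caddy's left side (line y 85, z 150 mm, along x). Left arm beside the shelf: x -111..85, y 8..84. Wide part over the opening: x 2..85, to y -63; this right end drops farthest. About 3 to 8 N on the press bar holds it open.
- press_top (a point): Top centre of the press bar, a flat steel bar raised on the flap's left arm. Shut: caddy x -31, y 48, z 190 mm; its top spans x -108..45, y 21..75, 40 mm above the caddy's top. It tilts down to the right with the flap. A fingertip pressed straight down at y about 27 to z 155 opens it 0.6 to 1 rad; it may slide along x there, the angle stays.
- capsule_center (a point): Centre (14 mm above its foot) of the used aluminium coffee capsule, a blunt cone standing wide end down on the shelf: foot 37 mm diameter, top 20 to 25 mm, 28 mm high, about 20 g. It starts 30 to 60 mm before the opening's edge, at caddy y -40..-20 mm, and falls in once its centre is past the edge with the flap open.
- mesh_filter: Bystander: upright steel mesh filter, 42 mm diameter, 45 mm high, loose on the caddy's right strip of top (caddy y about -97 mm). Origin at the centre of its underside.
- scraper: Bystander: orange plastic scraper lying flat on the counter, 180 x 90 mm, 12 mm high. Origin on its underside where handle meets blade.
- bowl: Bystander: white ceramic small bowl upside down, 116 mm diameter, 51 mm high. Origin at the centre of its underside.
- soap_dispenser: Bystander: stainless steel soap dispenser with a press pump, 66 mm diameter, 156 mm high. Origin at the centre of its underside.
- container: Bystander: clear plastic container standing closed, 106 x 76 x 107 mm. Origin at the centre of its underside.
- cup: Bystander: white ceramic espresso cup, 62 mm diameter, 58 mm high. Origin at the centre of its underside.
- spice_jar: Bystander: glass jar with steel cap, 44 mm diameter, 90 mm high. Origin at the centre of its underside.
Mind the look-alikes: they are no part of the job. What is meant by the part that bears capsule_center is not black, blue or pink, and is the smaller of those in its own colour.

How it is judged:
By the outcome, as a careful person would: the job done as asked, in the order asked, and still so for the second after the job is handed in, with the robot touching nothing.
It also fails if it takes over 38 s, if anything falls off the work surface, if the arm or the gripper's body presses on something with over 40 N, if the wrist force passes 120 N, or if a joint passes its speed limit or range.

## Working session

There is one attempt and no reset: what is moved stays moved. The work goes in short steps, Python scripts to look and compute and a tool call to move; the robot and the scene stay as the last step left them, time stands still between calls to the robot, and variables do not carry over. Pictures are saved under pics/ and viewed, about 8 in all and at most 12, crops included, and the job is handed in when it is done.

Besides the shell and the picture viewer there is one more tool, called after ">>>" in YAML: its name, and indented under it one key for each argument. carry_out: Moves the arm, as the interface text tells. Its arguments: {"type":"object","properties":{"targets":{"type":"array","items":{"type":"array","items":{"type":"number"}}},"force":{"type":"number"}},"required":["targets"]}

```bash
mkdir -p pics; ls; python3 - <<'E'
from workcell import bot
import numpy as np,cv2
s=bot.observe();print({k:np.round(v,3) for k,v in s.items()})
for n in("top","side"):
    f=bot.grab_frame(n);np.savez(f'{n}0.npz',**f);cv2.imwrite(f'pics/{n}0.png',f["color"][...,::-1]);print(n,f["K"].round(1).tolist(),f["cam_to_world"].round(3).tolist())
E
```

```text
pics
{'clock': np.float64(0.0), 'qpos': array([ 1.188,  0.522, -0.036,  1.6  ,  0.021,  1.021, -0.113]), 'qd': array([ 0.   , -0.001,  0.001, -0.001,  0.001, -0.002,  0.   ]), 'joint_efforts': array([-0.0000e+00, -9.2712e+01,  1.9800e+00, -3.6993e+01,  1.8000e-02,
        8.0000e-03,  0.0000e+00]), 'position': array([ 0.192, -0.594,  0.192]), 'tool_rot': array([-3.14 ,  0.   ,  0.313]), 'force': array([-0.436,  0.093,  0.446]), 'moment': array([-0.016, -0.001,  0.05 ]), 'grip_width': np.float64(0.085)}
top [[411.7, 0.0, 280.5], [0.0, 411.7, 211.6], [0.0, 0.0, 1.0]] [[0.02, -0.992, 0.125, 0.472], [-1.0, -0.021, -0.013, 0.105], [0.015, -0.125, -0.992, 1.005], [0.0, 0.0, 0.0, 1.0]]
side [[483.8, 0.0, 283.5], [0.0, 483.8, 201.4], [0.0, 0.0, 1.0]] [[-0.249, -0.707, 0.662, -0.094], [-0.968, 0.176, -0.177, 0.258], [0.009, -0.685, -0.729, 0.883], [0.0, 0.0, 0.0, 1.0]]
```

View pics/top0.png

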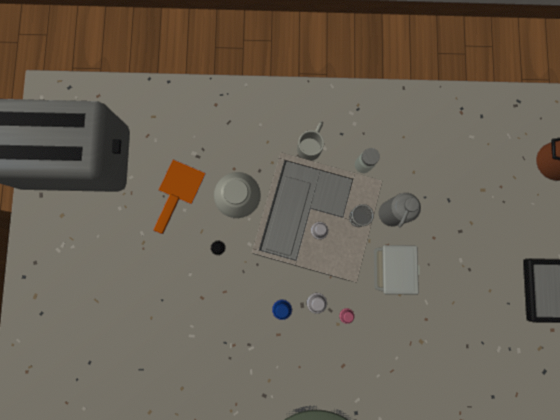

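View pics/side0.png

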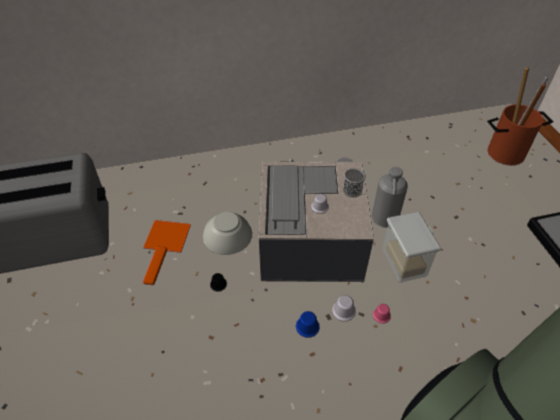

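The top view shows the caddy at about (318,220). The light capsule stands on its shelf at (320,230), the press bar is at (288,215), the flap at (333,188) and the mesh filter at (362,215). The look-alikes are on the counter: black, blue, pink and a larger light one. The side view agrees.

```bash
cat > h.py <<'E'
import numpy as np,cv2
def cloud(f):
    z=f["z_map"];v,u=np.indices(z.shape);K=f["K"]
    P=np.stack([(u-K[0,2])/K[0,0]*z,(v-K[1,2])/K[1,1]*z,z],-1)
    return P@f["cam_to_world"][:3,:3].T+f["cam_to_world"][:3,3]
def rect(P,m):
    r=cv2.minAreaRect((P[m][:,:2]*1000).astype(np.float32));return r,cv2.boxPoints(r)
E
python3 - <<'E'
from h import *
for n in("top","side"):
    f=np.load(n+"0.npz");P=cloud(f);z=P[...,2]
    near=(abs(P[...,0]-.49)<.25)&(abs(P[...,1]-.03)<.2)&(f["z_map"]>0)
    for lab,lo,hi in(("top",.14,.158),("bar",.183,.198),("cap",.162,.182)):
        m=(near&(z>lo)&(z<hi)).astype(np.uint8)
        k,L,st,c=cv2.connectedComponentsWithStats(m)
        for i in range(1,k):
            if st[i,4]>25:
                r,b=rect(P,L==i);print(n,lab,st[i,4],c[i].round(),np.round(r[0]),np.round(r[1]),round(r[2],1),'z',P[L==i][:,2].mean().round(4),b.round().tolist())
E
```

```text
top top 8434 [322. 217.] [572.  16.] [225. 222.] 75.5 z 0.1497 [[437.0, -65.0], [652.0, -121.0], [708.0, 97.0], [493.0, 153.0]]
top bar 2035 [288. 216.] [568.  80.] [ 54. 153.] 75.4 z 0.1896 [[487.0, 73.0], [635.0, 35.0], [649.0, 87.0], [500.0, 125.0]]
top bar 382 [362. 215.] [572. -69.] [43. 42.] 0.5 z 0.1923 [[550.0, -48.0], [551.0, -90.0], [593.0, -90.0], [593.0, -47.0]]
top cap 28 [352. 219.] [564. -54.] [30.  8.] 26.2 z 0.17 [[549.0, -57.0], [552.0, -64.0], [579.0, -51.0], [576.0, -44.0]]
top cap 151 [320. 230.] [542.  14.] [27. 25.] 1.0 z 0.1751 [[528.0, 26.0], [529.0, 1.0], [556.0, 1.0], [556.0, 27.0]]
side top 6325 [318. 206.] [570.  15.] [225. 227.] 75.4 z 0.1486 [[432.0, -65.0], [652.0, -122.0], [709.0, 95.0], [489.0, 153.0]]
side bar 1470 [285. 193.] [566.  79.] [ 54. 155.] 75.4 z 0.1884 [[484.0, 73.0], [634.0, 33.0], [648.0, 86.0], [497.0, 125.0]]
side bar 282 [354. 176.] [570. -70.] [43. 43.] 50.5 z 0.1908 [[539.0, -72.0], [573.0, -100.0], [600.0, -67.0], [567.0, -39.0]]
side cap 130 [352. 187.] [560. -66.] [40. 23.] 67.1 z 0.1723 [[542.0, -80.0], [563.0, -89.0], [579.0, -52.0], [557.0, -43.0]]
side cap 153 [320. 201.] [538.  12.] [26. 25.] 27.9 z 0.1728 [[521.0, 17.0], [532.0, -6.0], [556.0, 7.0], [544.0, 29.0]]
```

Working estimate: caddy yaw is -14.5° with its origin at (585.5, 25) mm. The measured sizes, 222x225 mm and 54x153 mm, match the given ones, and top heights of 150 and 190 mm also match. The capsule is at caddy (-40, -22). My plan is to put the left finger at caddy y 27 and the right at y -22, both at x -80, then press and slide along +x.

>>> carry_out:
  targets:
    - [0,0,-40,0,0,0,0]
    - [0,0,-40,0,0,0,0]
    - [0,0,-40,0,0,0,50]
    - [25,-25.6,0,0,0,0,100]
    - [25,-25.6,0,0,0,0,151]
  force: 20

```text
clock: 0.52
position: [0.2239, -0.5313, 0.314]
tool_rot: [3.138, -0.0, 0.31]
force: [1.1, 0.7, -1.2]
grip_width: 0.0517
```

>>> carry_out:
  targets:
    - [25,-25.6,0,0,0,0,151]
    - [25,-25.6,0,0,0,0,151]
    - [25,-25.6,0,0,0,0,151]
    - [25,-25.6,0,0,0,0,151]
    - [25,-25.6,0,0,0,0,151]

```text
clock: 0.93
position: [0.304, -0.3686, 0.3123]
tool_rot: [-3.142, 0.0, 0.313]
force: [1.6, -0.6, 0.4]
grip_width: 0.0347
```

>>> carry_out:
  targets:
    - [25,-25.6,0,0,0,0,151]
    - [25,-25.6,0,0,0,0,151]
    - [25,-25.6,0,0,0,0,151]
    - [25,-25.6,0,0,0,0,151]
    - [25,-25.6,0,0,0,0,151]

```text
clock: 1.35
position: [0.3835, -0.2084, 0.3124]
tool_rot: [3.141, 0.0, 0.313]
force: [1.0, 0.3, 0.4]
grip_width: 0.0352
```

>>> carry_out:
  targets:
    - [25,-25.6,0,0,0,0,151]
    - [25,-25.6,0,0,0,0,151]
    - [25,-25.6,0,0,0,0,151]
    - [25,-25.6,0,0,0,0,151]
    - [25,-25.6,0,0,0,0,151]

```text
clock: 1.77
position: [0.4631, -0.0482, 0.3124]
tool_rot: [3.141, 0.0, 0.313]
force: [0.1, -0.8, 0.5]
grip_width: 0.0348
```

>>> carry_out:
  targets:
    - [10,-10,0,0,0,0.9,151]
    - [0,0,0,0,0,0.9,151]
    - [0,0,0,0,0,0.9,151]
    - [0,0,0,0,0,0.9,151]
    - [0,0,0,0,0,0.9,151]

```text
clock: 2.18
position: [0.469, -0.0371, 0.3121]
tool_rot: [3.142, 0.001, -0.163]
force: [0.2, -0.2, -0.6]
grip_width: 0.035
```

>>> carry_out:
  targets:
    - [0,0,0,0,0,0.9,151]
    - [0,0,0,0,0,0,151]
    - [0,0,0,0,0,0,151]

```text
clock: 2.43
position: [0.4691, -0.0372, 0.3123]
tool_rot: [3.142, 0.0, -0.25]
force: [-0.3, -0.2, -1.0]
grip_width: 0.0348
```

>>> carry_out:
  targets:
    - [5.7,-30.6,0,0,0,0,151]
    - [5.7,-30.6,0,0,0,0,151]
    - [5.7,-30.6,0,0,0,0,151]
    - [0,0,40,0,0,0,151]
    - [0,0,40,0,0,0,151]

```text
clock: 2.85
position: [0.51, 0.0494, 0.2324]
tool_rot: [-3.139, -0.003, -0.246]
force: [2.2, -1.0, -1.3]
grip_width: 0.0345
```

>>> carry_out:
  targets:
    - [0,0,17,0,0,0,151]
    - [0,0,0,0,0,0,151]

```text
clock: 3.02
position: [0.5067, 0.0471, 0.2118]
tool_rot: [3.14, 0.006, -0.249]
force: [-1.5, -1.1, 0.1]
grip_width: 0.0349
```

```bash
cat >> h.py <<'E'
O=np.array([585.5,25.]);A=np.deg2rad(-14.5)
def cad(P):
    d=P[...,:2]*1000-O;c,s=np.cos(A),np.sin(A)
    return np.stack([d[...,0]*c+d[...,1]*s,-d[...,0]*s+d[...,1]*c,P[...,2]*1000],-1)
def look(tag):
    from workcell import bot
    s=bot.observe();print('clock',s['clock'],'tcp cad',cad(s['position']).round(1),'F',np.round(s['force'],1),'w',s['grip_width'])
    out=[]
    for n in("side","top"):
        f=bot.grab_frame(n);np.savez(n+'_'+tag+'.npz',**f);out.append(f["color"][120:300,180:460,::-1])
    cv2.imwrite(f'pics/{tag}.png',cv2.resize(np.hstack(out),None,fx=1.42,fy=1.42,interpolation=cv2.INTER_CUBIC))
E
python3 - <<'E'
from h import *
look('a')
for n in("side","top"):
    f=np.load(n+'_a.npz');C=cad(cloud(f))
    m=(C[...,2]>196)&(C[...,2]<225)&(abs(C[...,0]+80)<40)&(abs(C[...,1])<60)
    for q in C[m][np.argsort(C[m][:,2])][:12]:print(n,q.round())
E
```

```text
clock 3.0167 tcp cad [-81.8   1.7 211.8] F [-1.5 -1.1  0.1] w 0.03485664193426238
```

View pics/a.png

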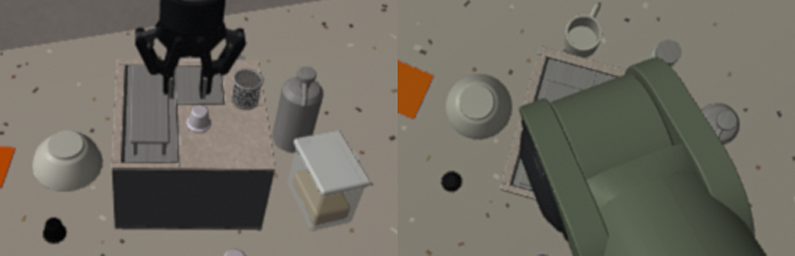

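The side view (left half) shows the two fingertips at about (170,90) and (205,92). The capsule is untouched at (200,118). The fingers look farther from the robot than I expected, so I'm checking with depth.

```bash
python3 - <<'E'
from h import *
f=np.load('side_a.npz');C=cad(cloud(f))
col=f["color"].astype(int).sum(2)
for u in (180+int(170/1.42),180+int(205/1.42)):
    for v in range(165,190,2):print(u,v,C[v,u].round(),f["z_map"][v,u].round(3),col[v,u])
from workcell import bot
p=bot.observe()['position'];T=f["cam_to_world"];q=np.linalg.inv(T)@np.r_[p,1];k=f["K"]@q[:3];print(k/k[2])
E
```

```text
299 165 [-98.  25. 318.] 0.835 29
299 167 [-93.  24. 308.] 0.846 31
299 169 [-94.  24. 305.] 0.848 29
299 171 [-93.  24. 299.] 0.853 37
299 173 [-96.  24. 297.] 0.852 35
299 175 [-91.  24. 287.] 0.862 143
299 177 [-94.  24. 285.] 0.862 148
299 179 [-92.  23. 279.] 0.868 154
299 181 [-91.  23. 273.] 0.873 149
299 183 [-92.  23. 268.] 0.876 150
299 185 [-93.  23. 264.] 0.878 158
299 187 [-94.  23. 261.] 0.879 166
299 189 [-92.  23. 253.] 0.886 237
324 165 [-99. -18. 319.] 0.834 25
324 167 [-93. -19. 309.] 0.845 27
324 169 [-93. -20. 304.] 0.849 34
324 171 [-95. -20. 301.] 0.85 32
324 173 [-94. -20. 295.] 0.855 66
324 175 [-93. -21. 289.] 0.86 249
324 177 [-91. -21. 283.] 0.866 163
324 179 [-90. -22. 277.] 0.871 157
324 181 [-91. -22. 273.] 0.873 154
324 183 [-92. -22. 269.] 0.876 148
324 185 [-91. -23. 262.] 0.881 149
324 187 [-93. -23. 259.] 0.882 198
324 189 [-91. -23. 253.] 0.888 254
[308.75071739 198.14423765   1.        ]
```

```bash
python3 - <<'E'
from h import *
f=np.load('side_a.npz');C=cad(cloud(f))
for u in (296,299,302,322,324,327):
    for v in range(190,206,2):print(u,v,C[v,u].round(),f["color"][v,u])
cv2.imwrite('pics/az.png',cv2.resize(f["color"][150:230,260:360,::-1],None,fx=7,fy=7,interpolation=cv2.INTER_CUBIC))
E
```

```text
296 190 [-32.  25. 189.] [110 108 106]
296 192 [-35.  25. 187.] [111 109 106]
296 194 [-44.  26. 191.] [111 109 106]
296 196 [-46.  26. 187.] [111 109 107]
296 198 [-52.  26. 187.] [112 110 107]
296 200 [-59.  26. 189.] [112 110 107]
296 202 [-64.  26. 188.] [112 110 107]
296 204 [-71.  26. 190.] [112 110 108]
299 190 [  8.  17. 149.] [99 98 96]
299 192 [ -0.  17. 151.] [102 101  98]
299 194 [ -3.  17. 148.] [103 101  99]
299 196 [-10.  18. 149.] [103 102  99]
299 198 [-14.  18. 147.] [104 101  99]
299 200 [-21.  18. 148.] [101  99  98]
299 202 [-28.  18. 150.] [90 89 86]
299 204 [-31.  18. 147.] [91 89 88]
302 190 [ 10.  11. 147.] [111 109 107]
302 192 [ -2.  11. 153.] [115 112 110]
302 194 [ -4.  11. 149.] [113 111 109]
302 196 [-10.  11. 150.] [111 109 107]
302 198 [-15.  11. 148.] [111 108 105]
302 200 [-22.  12. 150.] [113 110 108]
302 202 [-26.  12. 148.] [112 110 108]
302 204 [-34.  12. 150.] [111 109 107]
322 190 [  8. -32. 149.] [100  99  97]
322 192 [  3. -32. 149.] [95 93 91]
322 194 [-31. -28. 178.] [122 115 116]
322 196 [-38. -27. 179.] [153 146 150]
322 198 [-42. -27. 177.] [150 143 146]
322 200 [-48. -27. 177.] [150 143 147]
322 202 [-51. -27. 175.] [120 115 117]
322 204 [-54. -27. 172.] [81 77 78]
324 190 [  8. -36. 150.] [103 100  98]
324 192 [  2. -36. 149.] [93 92 89]
324 194 [ -3. -35. 149.] [121 112 106]
324 196 [-35. -32. 176.] [145 138 142]
324 198 [-41. -31. 176.] [151 144 148]
324 200 [-49. -31. 178.] [126 119 122]
324 202 [-50. -31. 174.] [81 77 79]
324 204 [-54. -31. 172.] [76 72 75]
327 190 [  9. -43. 149.] [109 107 105]
327 192 [  4. -42. 147.] [96 94 92]
327 194 [ -5. -42. 151.] [134 122 114]
327 196 [-11. -41. 151.] [143 131 122]
327 198 [-15. -41. 149.] [133 122 114]
327 200 [-20. -41. 148.] [130 119 111]
327 202 [-29. -40. 151.] [117 107 101]
327 204 [-36. -40. 153.] [79 74 74]
```

View pics/az.png

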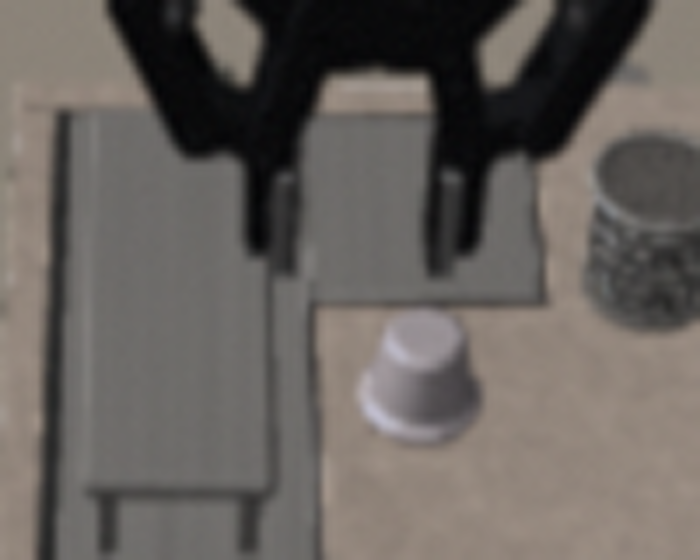

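```bash
python3 - <<'E'
from h import *
look('b')
f=np.load('side_b.npz');C=cad(cloud(f))
for u in (292,295,299,302,318,321,324,327):
    print(u,[C[v,u].round().tolist() for v in range(180,206,1) if C[v,u,2]>195][-2:])
E
```

```text
clock 3.1167 tcp cad [-79.8   2.6 216. ] F [ 1.6 -0.2  0.8] w 0.034427372323175796
292 []
295 [[-86.0, 30.0, 263.0], [-716.0, 56.0, 883.0]]
299 [[-89.0, 23.0, 261.0], [-91.0, 23.0, 260.0]]
302 []
318 []
321 [[-92.0, -17.0, 264.0], [-91.0, -17.0, 260.0]]
324 [[-92.0, -22.0, 267.0], [-91.0, -23.0, 262.0]]
327 [[-86.0, -28.0, 263.0], [-716.0, 56.0, 883.0]]
```

>>> carry_out:
  targets:
    - [0,0,10,0,0,0,151]
    - [0,0,10,0,0,0,151]
    - [0,0,0,0,0,0,151]

```text
clock: 3.47
position: [0.5081, 0.0471, 0.194]
tool_rot: [3.141, 0.001, -0.253]
force: [-0.0, -0.7, 0.0]
grip_width: 0.0352
```

```bash
python3 - <<'E'
from h import *
look('c')
f=np.load('side_c.npz');C=cad(cloud(f))
for u in range(290,332,3):
    print(u,[C[v,u].round().tolist() for v in range(180,212,1) if C[v,u,2]>195][-1:], [v for v in range(150,215) if f["color"][v,u].max()<70][-1:])
E
```

```text
clock 3.4667 tcp cad [-80.5   2.  194. ] F [-0.  -0.7  0. ] w 0.035152169579805714
290 [] [178]
293 [] [179]
296 [[-86.0, 28.0, 239.0]] [192]
299 [[-90.0, 22.0, 235.0]] [194]
302 [] [176]
305 [] [170]
308 [] [167]
311 [] [167]
314 [] [167]
317 [] [167]
320 [[-716.0, 56.0, 883.0]] [194]
323 [[-91.0, -23.0, 236.0]] [193]
326 [[-88.0, -28.0, 242.0]] [206]
329 [[-87.0, -31.0, 272.0]] [180]
```

>>> carry_out:
  targets:
    - [0,0,8,0,0,0,151]
    - [0,0,7,0,0,0,151]
    - [0,0,0,0,0,0,151]
    - [0,0,0,0,0,0,151]

```text
clock: 3.9
position: [0.5085, 0.0474, 0.1799]
tool_rot: [3.141, 0.001, -0.253]
force: [0.7, 0.0, 0.1]
grip_width: 0.0348
```

```bash
cat >> h.py <<'E'
def tips(tag):
    f=np.load(f'side_{tag}.npz');C=cad(cloud(f))
    for n,y0 in(("L",25),("R",-22)):
        m=(abs(C[...,1]-y0)<14)&(C[...,0]<C[...,2]*0-20)&(C[...,0]>-130)&(f["color"].max(-1)<75)&(C[...,2]>152)&(C[...,2]<300)
        p=C[m];p=p[np.argsort(p[:,2])][:8];print(n,np.median(p,0).round(),len(p))
    g=(C[...,2]>100)&(C[...,2]<200);b=g&(C[...,0]>-100)&(C[...,0]<40)&(C[...,1]>15)&(C[...,1]<75)
    p=C[b];print('bar region z quantiles',np.quantile(p[:,2],[.05,.5,.95]).round())
E
python3 - <<'E'
from h import *
look('d');tips('d')
E
```

```text
clock 3.9 tcp cad [-80.2   2.4 179.9] F [0.7 0.  0.1] w 0.034781084517025766
L [-100.   28.  157.] 8
R [-49. -34. 166.] 8
bar region z quantiles [148. 188. 190.]
```

View pics/d.png

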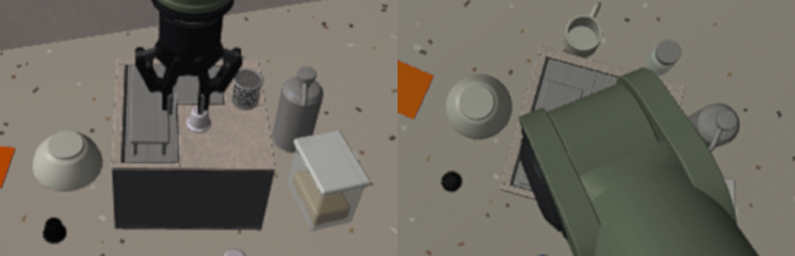

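In the side view the fingertips are at about (168,108) and (204,112), still well above the bar, and there is no force at reported TCP z 180. So the real tips sit about 40 mm higher than the reported TCP. I'll go down by contact.

>>> carry_out:
  targets:
    - [0,0,8,0,0,0,151]
    - [0,0,8,0,0,0,151]
    - [0,0,0,0,0,0,151]

```text
clock: 4.25
position: [0.5079, 0.0472, 0.1628]
tool_rot: [3.141, 0.002, -0.253]
force: [-0.7, -0.3, -0.5]
grip_width: 0.0348
```

>>> carry_out:
  targets:
    - [0,0,5,0,0,0,151]
    - [0,0,5,0,0,0,151]
    - [0,0,0,0,0,0,151]
    - [0,0,0,0,0,0,151]

```text
clock: 4.58
position: [0.5086, 0.0474, 0.1541]
tool_rot: [3.141, 0.001, -0.253]
force: [0.7, 0.3, 0.5]
grip_width: 0.0348
```

```bash
python3 - <<'E'
from h import *
look('e');tips('e')
f=np.load('side_e.npz');C=cad(cloud(f))
for u in range(290,332,3):
    print(u,[C[v,u].round().tolist() for v in range(180,225,1) if C[v,u,2]>193 and C[v,u,2]<300][-1:])
E
```

```text
clock 4.5833 tcp cad [-80.1   2.4 154.1] F [0.7 0.3 0.5] w 0.03482667163977224
L [-100.   28.  156.] 8
R [-51. -31. 159.] 8
bar region z quantiles [148. 188. 191.]
290 [[-90.0, 39.0, 240.0]]
293 [[-87.0, 33.0, 232.0]]
296 [[-87.0, 27.0, 202.0]]
299 [[-92.0, 21.0, 199.0]]
302 [[-98.0, 17.0, 259.0]]
305 [[-97.0, 13.0, 273.0]]
308 [[-90.0, 7.0, 267.0]]
311 [[-89.0, 1.0, 266.0]]
314 [[-90.0, -4.0, 267.0]]
317 [[-91.0, -10.0, 268.0]]
320 [[-91.0, -19.0, 198.0]]
323 [[-87.0, -25.0, 200.0]]
326 [[-87.0, -30.0, 216.0]]
329 [[-88.0, -34.0, 236.0]]
```

>>> carry_out:
  targets:
    - [0,0,5,0,0,0,151]
    - [0,0,5,0,0,0,151]
    - [0,0,0,0,0,0,151]
    - [0,0,0,0,0,0,151]

```text
clock: 5.02
position: [0.5088, 0.0471, 0.1443]
tool_rot: [3.141, -0.0, -0.253]
force: [0.2, -3.2, 4.5]
grip_width: 0.0352
```

>>> carry_out:
  targets:
    - [0,0,5,0,0,0,151]
    - [0,0,5,0,0,0,151]
    - [0,0,0,0,0,0,151]
    - [0,0,0,0,0,0,151]

```text
clock: 5.35
position: [0.5086, 0.0466, 0.1343]
tool_rot: [3.141, 0.0, -0.253]
force: [-1.5, -7.4, 5.6]
grip_width: 0.0344
```

```bash
python3 - <<'E'
from h import *
look('f')
f=np.load('side_f.npz');C=cad(cloud(f))
for u in range(293,332,3):
    print(u,[C[v,u].round().tolist() for v in range(180,225,1) if C[v,u,0]<-80 and C[v,u,2]<300][-2:])
cv2.imwrite('pics/fz.png',cv2.resize(f["color"][150:250,250:370,::-1],None,fx=6,fy=6,interpolation=cv2.INTER_CUBIC))
E
```

```text
clock 5.35 tcp cad [-79.8   1.7 134.3] F [-1.5 -7.4  5.6] w 0.03441054611210739
293 [[-106.0, 32.0, 174.0], [-109.0, 32.0, 174.0]]
296 [[-107.0, 26.0, 174.0], [-108.0, 26.0, 172.0]]
299 [[-106.0, 20.0, 174.0], [-107.0, 20.0, 171.0]]
302 [[-103.0, 14.0, 170.0], [-103.0, 14.0, 167.0]]
305 [[-96.0, 12.0, 255.0], [-89.0, 11.0, 245.0]]
308 [[-83.0, 1.0, 148.0], [-86.0, 1.0, 148.0]]
311 [[-84.0, -5.0, 148.0], [-85.0, -5.0, 146.0]]
314 [[-83.0, -11.0, 147.0], [-86.0, -11.0, 148.0]]
317 [[-86.0, -17.0, 151.0], [-86.0, -17.0, 147.0]]
320 [[-85.0, -23.0, 149.0], [-89.0, -23.0, 151.0]]
323 [[-82.0, -29.0, 146.0], [-86.0, -29.0, 148.0]]
326 [[-85.0, -35.0, 150.0], [-89.0, -35.0, 151.0]]
329 [[-83.0, -41.0, 148.0], [-87.0, -41.0, 149.0]]
```

View pics/fz.png

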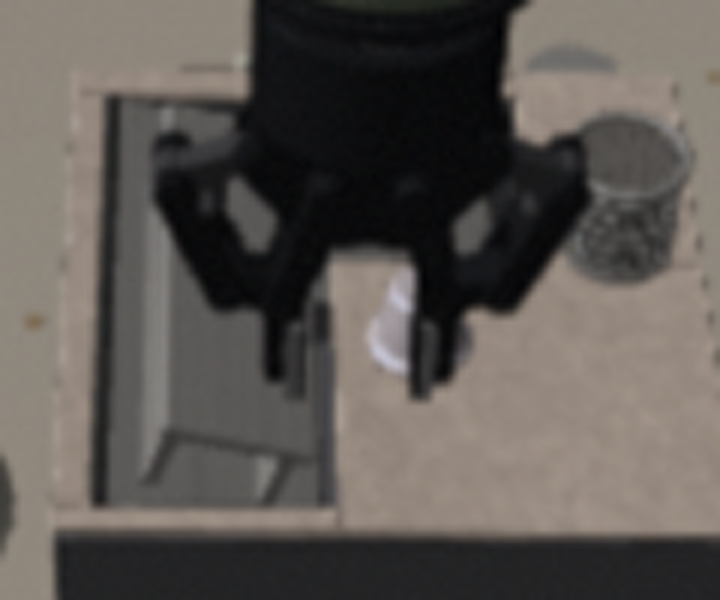

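The zoom shows the left finger at (290,390) pressing the bar and tilting the flap. The right finger at (425,390) stands behind the capsule, at (420,330), and is roughly centred on it. Contact came at a reported TCP of about 147, so the tip is about 43 mm above it, which means I need a TCP of about 114.

>>> carry_out:
  targets:
    - [0,0,5,0,0,0,151]
    - [0,0,5,0,0,0,151]
    - [0,0,0,0,0,0,151]
    - [0,0,0,0,0,0,151]

```text
clock: 5.78
position: [0.5083, 0.0458, 0.1242]
tool_rot: [3.14, 0.001, -0.254]
force: [-1.6, -10.3, 6.2]
grip_width: 0.0346
```

>>> carry_out:
  targets:
    - [0,0,4,0,0,0,151]
    - [0,0,4,0,0,0,151]
    - [0,0,0,0,0,0,151]
    - [0,0,0,0,0,0,151]

```text
clock: 6.12
position: [0.508, 0.0452, 0.1161]
tool_rot: [3.139, 0.001, -0.254]
force: [-2.9, -13.9, 6.1]
grip_width: 0.0348
```

```bash
cat >> h.py <<'E'
def state(tag):
    look(tag);f=np.load(f'side_{tag}.npz');C=cad(cloud(f));z=C[...,2];c=f["color"].astype(int)
    # bar: fit plane z vs y on the visible front part of the bar
    b=(C[...,0]<-60)&(C[...,0]>-108)&(C[...,1]>12)&(C[...,1]<60)&(z>120)&(z<200)&(c.max(-1)>80)
    p=C[b];print('bar n',len(p),'y,z span',np.quantile(p[:,1],[.05,.95]).round(),np.quantile(p[:,2],[.05,.95]).round())
    k=(C[...,0]>-70)&(C[...,0]<80)&(C[...,1]>-60)&(C[...,1]<4)&(z>156)&(z<182)&(c.max(-1)>85)&(c[...,2]>=c[...,1])
    p=C[k];print('capsule n',len(p),p.mean(0).round() if len(p) else '',np.ptp(p,0).round() if len(p) else '')
    cv2.imwrite(f'pics/{tag}z.png',cv2.resize(f["color"][150:250,250:370,::-1],None,fx=6,fy=6,interpolation=cv2.INTER_CUBIC))
E
python3 - <<'E'
from h import *
state('g')
E
```

```text
clock 6.1167 tcp cad [-80.1   0.2 116.1] F [ -2.9 -13.9   6.1] w 0.034790692737840634
bar n 113 y,z span [27. 59.] [123. 175.]
capsule n 52 [-48. -15. 167.] [18. 10. 22.]
```

View pics/gz.png

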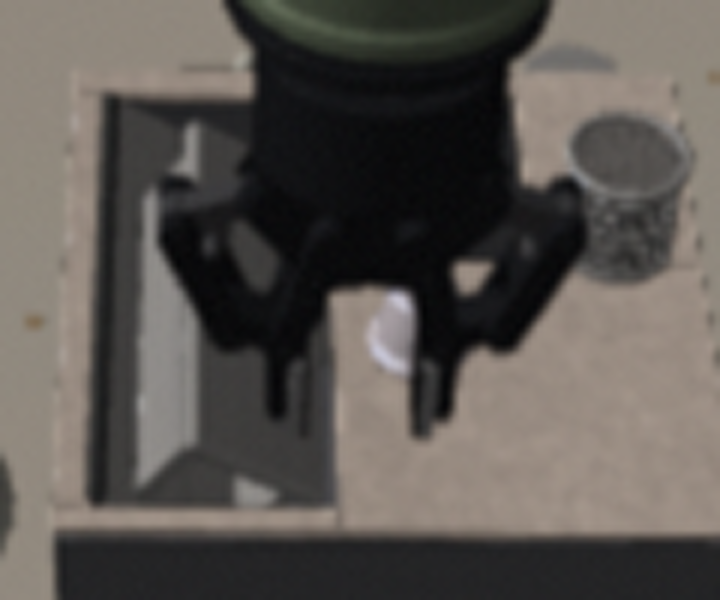

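The flap is now well tilted, about 0.65 rad by geometry. The capsule at (395,330) has not moved and the right finger at (430,430) is behind it. I'll press 3 mm more and then slide slowly along +x.

>>> carry_out:
  targets:
    - [0,0,3,0,0,0,151]
    - [2.5,0,0,0,0,0,151]
    - [2.5,0,0,0,0,0,151]
    - [2.5,0,0,0,0,0,151]
    - [2.5,0,0,0,0,0,151]

```text
clock: 6.63
position: [0.5177, 0.0445, 0.1133]
tool_rot: [3.141, 0.001, -0.253]
force: [-4.4, -3.9, 3.9]
grip_width: 0.0348
```

>>> carry_out:
  targets:
    - [2.5,0,0,0,0,0,151]
    - [2.5,0,0,0,0,0,151]
    - [2.5,0,0,0,0,0,151]
    - [2.5,0,0,0,0,0,151]
    - [0,0,0,0,0,0,151]

```text
clock: 7.05
position: [0.5282, 0.0422, 0.1134]
tool_rot: [3.141, 0.0, -0.253]
force: [-3.0, -3.4, 3.9]
grip_width: 0.0349
```

```bash
python3 - <<'E'
from h import *
state('i')
E
```

```text
clock 7.05 tcp cad [-59.8   2.3 113.4] F [-3.  -3.4  3.9] w 0.034892422912329406
bar n 117 y,z span [27. 59.] [123. 173.]
capsule n 43 [-40. -14. 169.] [21.  7. 25.]
```

View pics/iz.png

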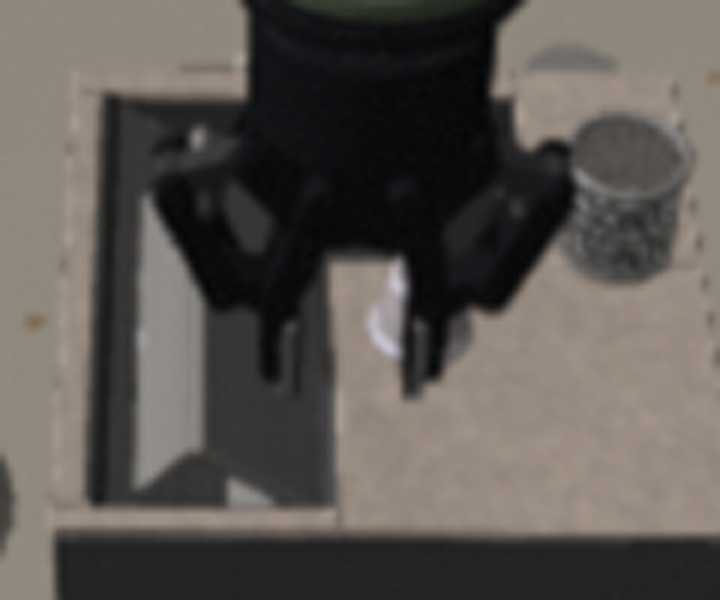

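The capsule has moved about 8 mm. It spans (368..472,330) and the finger at (420,385) is centred on it. The flap is still held open, so I'll keep pushing.

>>> carry_out:
  targets:
    - [2.5,0,0,0,0,0,151]
    - [2.5,0,0,0,0,0,151]
    - [2.5,0,0,0,0,0,151]
    - [2.5,0,0,0,0,0,151]
    - [2.5,0,0,0,0,0,151]

```text
clock: 7.57
position: [0.5403, 0.0392, 0.1134]
tool_rot: [3.142, 0.0, -0.253]
force: [-3.9, -3.0, 3.9]
grip_width: 0.035
```

>>> carry_out:
  targets:
    - [2.5,0,0,0,0,0,151]
    - [2.5,0,0,0,0,0,151]
    - [2.5,0,0,0,0,0,151]
    - [2.5,0,0,0,0,0,151]
    - [0,0,0,0,0,0,151]

```text
clock: 7.98
position: [0.5505, 0.0366, 0.1134]
tool_rot: [-3.141, -0.0, -0.253]
force: [-1.5, -3.1, 3.4]
grip_width: 0.0347
```

```bash
python3 - <<'E'
from h import *
state('j')
E
```

```text
clock 7.9833 tcp cad [-36.8   2.5 113.4] F [-1.5 -3.1  3.4] w 0.03471088881036796
bar n 112 y,z span [28. 59.] [124. 173.]
capsule n 30 [-18. -16. 167.] [29. 23. 21.]
```

View pics/jz.png

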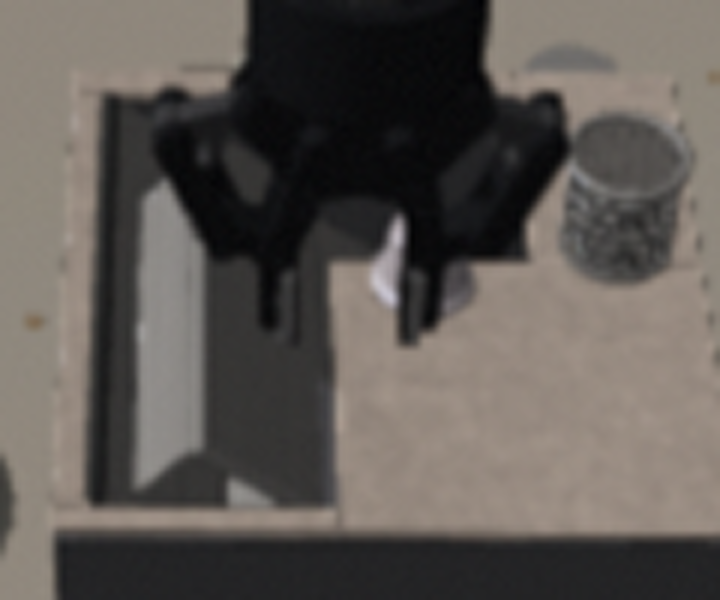

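The capsule (372..474,285) is still centred on the finger, with its front over the dark opening. A little more push is needed.

>>> carry_out:
  targets:
    - [2.5,0,0,0,0,0,151]
    - [2.5,0,0,0,0,0,151]
    - [2.5,0,0,0,0,0,151]
    - [2.5,0,0,0,0,0,151]
    - [2.5,0,0,0,0,0,151]

```text
clock: 8.5
position: [0.5622, 0.0336, 0.1134]
tool_rot: [3.142, 0.0, -0.253]
force: [-4.1, -1.8, 4.4]
grip_width: 0.0346
```

>>> carry_out:
  targets:
    - [2.5,0,0,0,0,0,151]
    - [2.5,0,0,0,0,0,151]
    - [2.5,0,0,0,0,0,151]
    - [0,0,0,0,0,0,151]
    - [0,0,0,0,0,0,151]

```text
clock: 8.92
position: [0.5698, 0.0317, 0.1135]
tool_rot: [-3.141, -0.001, -0.253]
force: [-1.5, -2.4, 4.1]
grip_width: 0.0352
```

```bash
python3 - <<'E'
from h import *
state('k')
E
```

```text
clock 8.9167 tcp cad [-16.9   2.5 113.5] F [-1.5 -2.4  4.1] w 0.03521808179751511
bar n 116 y,z span [29. 59.] [123. 173.]
capsule n 14 [ -8. -31. 165.] [12. 20. 21.]
```

View pics/kz.png

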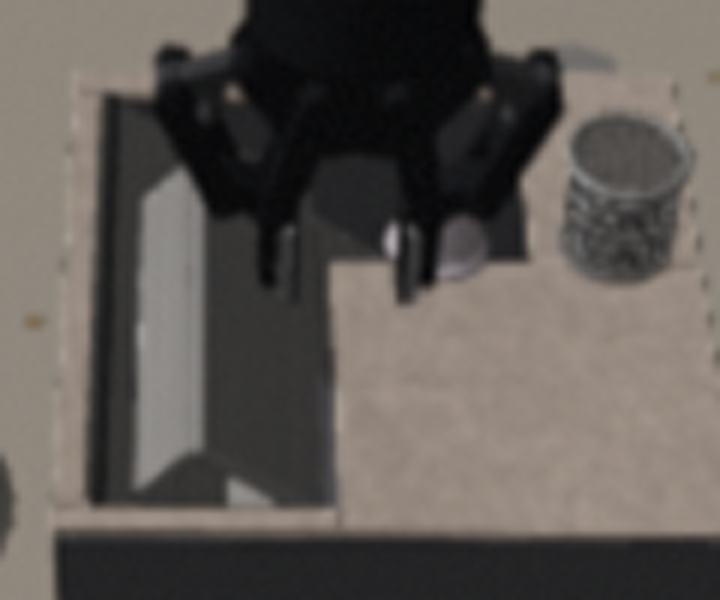

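The capsule (383..487,245) now straddles the edge and has drifted about 6 mm to the right of the finger. I'll continue with a slight rightward shift.

>>> carry_out:
  targets:
    - [2.5,1,0,0,0,0,151]
    - [2.5,1,0,0,0,0,151]
    - [2.5,1,0,0,0,0,151]
    - [2.5,1,0,0,0,0,151]
    - [0,0,0,0,0,0,151]

```text
clock: 9.43
position: [0.5785, 0.0251, 0.1133]
tool_rot: [-3.141, -0.0, -0.253]
force: [1.0, -1.4, 3.7]
grip_width: 0.035
```

```bash
python3 - <<'E'
from h import *
state('l')
f=np.load('side_l.npz');C=cad(cloud(f));c=f["color"].astype(int)
m=(C[...,0]>-40)&(C[...,0]<90)&(C[...,1]>-64)&(C[...,1]<5)&(C[...,2]<200)&(c.max(-1)>85)&(c[...,2]>=c[...,1])
v,u=np.nonzero(m);print(len(v));[print(a,b,C[a,b].round(),c[a,b]) for a,b in list(zip(v,u))[::6]]
E
```

```text
clock 9.4333 tcp cad [ -6.8  -1.7 113.3] F [ 1.  -1.4  3.7] w 0.035027997466137564
bar n 121 y,z span [29. 59.] [124. 175.]
capsule n 0  
5
224 305 [39. -2.  2.] [93 88 88]
```

View pics/lz.png

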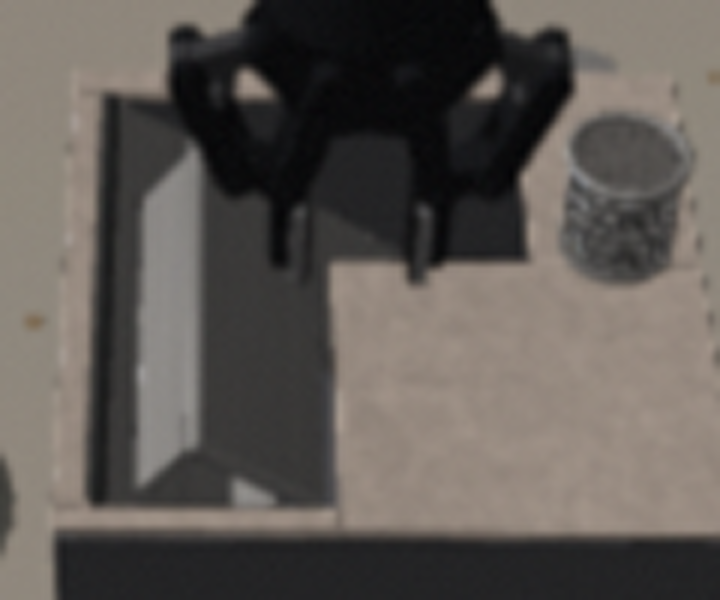

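The capsule is gone: the opening at (420,200) is clear, and the shelf and filter are undisturbed. I'll retreat straight up, and after that up and back toward the robot.

>>> carry_out:
  targets:
    - [0,0,0,0,0,0,151]
    - [0,0,-8,0,0,0,151]
    - [0,0,-8,0,0,0,151]
    - [0,0,-8,0,0,0,151]
    - [0,0,-8,0,0,0,151]

```text
clock: 9.95
position: [0.578, 0.0257, 0.1466]
tool_rot: [-3.141, -0.0, -0.252]
force: [0.9, 1.1, 1.6]
grip_width: 0.0345
```

>>> carry_out:
  targets:
    - [0,0,-10,0,0,0,151]
    - [0,0,-20,0,0,0,151]
    - [0,0,-30,0,0,0,151]
    - [0,0,-35,0,0,0,151]
    - [0,0,-35,0,0,0,151]

```text
clock: 10.37
position: [0.5772, 0.0254, 0.2775]
tool_rot: [3.142, 0.001, -0.252]
force: [1.1, 0.6, 0.1]
grip_width: 0.0347
```

>>> carry_out:
  targets:
    - [-15,25,-10,0,0,0,151]
    - [-15,30,-5,0,0,0,151]
    - [-15,35,0,0,0,0,151]
    - [-15,35,0,0,0,0,151]
    - [-15,35,0,0,0,0,151]

```text
clock: 10.78
position: [0.4638, -0.1118, 0.2912]
tool_rot: [3.142, -0.001, -0.252]
force: [0.9, -0.3, -0.5]
grip_width: 0.0346
```

>>> carry_out:
  targets:
    - [-10,35,0,0,0,0,151]
    - [-10,35,0,0,0,0,151]
    - [-10,20,0,0,0,0,151]
    - [0,0,0,0,0,0,151]
    - [0,0,0,0,0,0,151]

```text
clock: 11.2
position: [0.4131, -0.1912, 0.2911]
tool_rot: [3.141, -0.001, -0.255]
force: [0.1, 1.3, 0.2]
grip_width: 0.0347
```

```bash
python3 - <<'E'
from h import *
look('m')
for n in("top","side"):
    f=np.load(n+"_m.npz");g=np.load(n+"0.npz");C=cad(cloud(f))
    for lab,x0,x1,y0,y1 in(("flap",10,75,-55,0),("bar",-90,30,30,65),("shelf",-110,-8,-60,0)):
        m=(C[...,0]>x0)&(C[...,0]<x1)&(C[...,1]>y0)&(C[...,1]<y1);print(n,lab,m.sum(),np.quantile(C[m][:,2],[.02,.5,.98]).round())
    d=(cv2.absdiff(f["color"],g["color"]).max(-1)>30).astype(np.uint8)
    k,L,st,c=cv2.connectedComponentsWithStats(d)
    print([st[i].tolist() for i in range(1,k) if st[i,4]>12])
a=np.load("top_m.npz")["color"][100:340,130:450];b=np.load("side_m.npz")["color"][100:340,130:450]
cv2.imwrite('pics/mz.png',cv2.resize(np.hstack([a,b])[...,::-1],(800,300)))
E
```

```text
clock 11.2 tcp cad [-112.8 -252.5  291.1] F [0.1 1.3 0.2] w 0.034733651509675154
top flap 807 [  8. 150. 153.]
top bar 1042 [187. 190. 193.]
top shelf 1410 [147. 150. 153.]
[[316, 224, 12, 15, 52], [535, 266, 25, 52, 1032], [438, 277, 122, 143, 6979]]
side flap 540 [  5. 149. 151.]
side bar 797 [148. 189. 191.]
side shelf 1097 [146. 149. 151.]
[[437, 0, 123, 171, 10300], [315, 197, 6, 5, 17], [318, 198, 11, 15, 94], [311, 203, 7, 9, 26], [457, 249, 103, 171, 3702], [411, 358, 44, 43, 540], [400, 388, 35, 32, 585], [463, 407, 8, 13, 62], [450, 409, 12, 11, 22]]
```

View pics/mz.png

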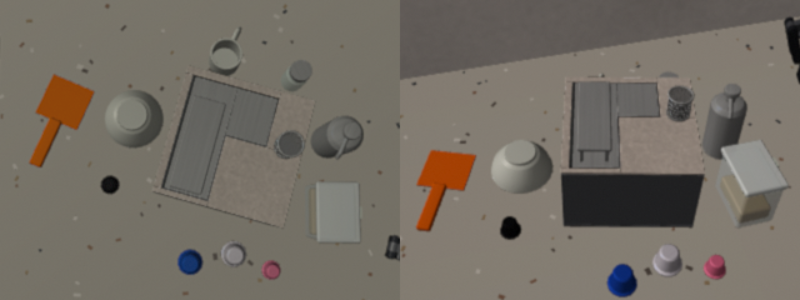

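The flap is shut and flush, the shelf is empty, and every bystander and look-alike is in place. The only image differences are where the capsule stood and the arm itself.

```bash
python3 -c "
from workcell import bot
print(bot.job_done())"
```

```text
the job is handed in; nothing more can be done
None
```

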